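# Set the lacquer curing box going on the bay with the wet bowl

### The job

One bay of the curing box holds a freshly lacquered red bowl, the other a bare wood bowl that must stay aired and dry. Lower the clear lid over the red bowl gently, without letting it slam, until it is fully shut, leaving the other bay's lid standing open, and push the red air damper grip on the front deck all the way to its stop on the red bowl's side; only when both are done, press the green start button fully and let it go. Do not touch either bowl, and leave everything else where it is.

Things in the scene. Friction and masses are not known exactly. Their poses are not given: they have to be found in the camera images.
- curing_box: two-bay curing box fixed to the table, 265 mm deep (x), 390 mm wide (y), 110 mm high. Origin: under the centre of that block; x points away from the robot, y to its left, z up. Its front 85 mm (x -0.1325 to -0.0475) is a white closed deck, top at z 0.110, with the damper slide along y at x -0.090. Behind it are two open-topped wooden bays; a humidifier is joined to the right (-y) end
- left_bay (a point): middle of the rack floor of the left bay, at (0.0425, 0.095, 0.020) of the box. The bay is 160 mm (x) by 180 mm (y) inside, walls 10 mm thick, wall tops at box z 0.110
- right_bay (a point): the same for the right bay, at (0.0425, -0.095, 0.020) of the box
- tank_cap (a point): top of the blue cap of the humidifier's clear tank, at (0.0275, -0.246, 0.167) of the box. The tank (130 x 90 mm, top at z 0.155) stands behind the humidifier's white deck (x -0.1325 to -0.0475, y -0.296 to -0.196, top at z 0.110), which carries the start button
- wet_bowl: freshly lacquered glossy red bowl, 112 mm across the rim, 52 mm high, standing upright in one of the two bays; origin under its centre. Its lacquer is wet: never touch it
- bare_bowl: bare pale wood bowl, same shape, standing in the other bay; origin under its centre. Do not touch it
- lid_left (a joint): hinge of the left (+y) bay's lid (rad): 0 shut, growing as its front edge rises; opens to 1.3, starts between 0.7 and 1.1. The hinge line runs along the box's far (+x) rim. A friction hinge (0.36 N m) keeps the lid wherever it is left, so it must be pressed down all the way; about 4 N at the front edge moves it
- lid_right (a joint): hinge of the right (-y) bay's lid (rad): 0 shut, growing as its front edge rises; opens to 1.3, starts between 0.7 and 1.1. The hinge line runs along the box's far (+x) rim. A friction hinge (0.36 N m) keeps the lid wherever it is left, so it must be pressed down all the way; about 4 N at the front edge moves it
- lid_left_hinge (a point): fixed point on the left lid's hinge line, mid-width, level with the lid's underside: at (0.1325, 0.0975, 0.111) of the box. The lid is a clear panel in an aluminium frame, 180 mm from hinge line to front edge, 191 mm wide, 8 mm thick; a black finger lip, 60 mm wide, stands 10 mm out from the middle of its front edge
- lid_right_hinge (a point): the same for the right bay's lid, at (0.1325, -0.0975, 0.111) of the box; the lid is the same
- lid_left_front (a point): middle of the front edge of the left lid, on its upper (outer) face, 180 mm from the hinge line; moves with the lid
- lid_right_front (a point): the same on the right lid
- damper (a joint): slide of the damper grip along the box's y (m): 0 at the stop on the right (-y) bay's side, 0.090 at the stop on the left (+y) bay's side. At a side's stop all the humid air goes to that bay. It starts somewhere between, and stays where it is left; about 2.5 N moves it
- damper_grip (a point): top centre of the red damper grip, a block 26 mm (box x) by 14 mm (box y), from 8 to 35 mm above the deck (this point: box z 0.145). At the ends of its travel this point is at box y -0.045 and +0.045. The stop blocks on the deck (outer faces at box y -0.060 and +0.060) are only 6 mm high: a finger can pass over them
- start_button (a joint): spring start button: 0 up, 0.006 m fully down; about 5 N presses it fully and it springs back
- start_button_top (a point): centre of the top of the green start button, 28 mm across, on the humidifier's deck at box (-0.090, -0.246); press straight down
- water_bottle: clear water bottle with a white cap, 64 mm wide, 200 mm tall, standing on the table left of the curing box; origin under its centre. Leave alone
- tumbler: glass tumbler, 76 mm wide, 120 mm tall, standing on the table left of the box; origin under its centre. Leave alone
- shell_bowl: dark brown bowl, 116 mm wide, 55 mm high, standing on the table right of the box; origin under its centre. Leave alone
- screwdriver: yellow-handled screwdriver lying on the table right of the box, along its x axis. Leave alone
- brush: wooden brush lying on the table in front of the box (on the robot's side), along its own x axis. Leave alone
- pigment_jar: small amber jar with a brass cap, 36 mm wide, 35 mm tall, standing on the left end of the box's white front deck; origin under its centre. Leave alone
- lacquer_jar: white jar with a brass cap, 68 mm wide, 65 mm tall, standing on the table, front left of the box; origin under its centre. Leave alone
- phone: black phone 150 x 72 x 9 mm lying on the table to the right, near the robot; origin under its centre. Leave alone
Things that resemble listed ones, but are neither listed nor needed, are in the scene too. There is more than one size of the wet_bowl; the one meant has the size given above.

How it is judged:
By the outcome, as a careful person would: the job done as asked, in the order asked, and still so for the second after the job is handed in, with the robot touching nothing.
It also fails if it takes over 48 s, if anything falls off the work surface, if the arm or the gripper's body presses on something with over 40 N, if the wrist force passes 120 N, or if a joint passes its speed limit or range.

### The arm

A 7-joint arm with a two-finger parallel gripper is mounted at the origin on the work surface. World frame = base frame: x ahead of the robot, y to its left, z up, the work surface at z = 0. Lengths are in m, angles in rad, forces in N, time in s.
With the tool pointing down it reaches from about 0.35 to 0.9 m from the base axis. Payload 8.1 kg.
Tool frame: the origin (TCP) lies at the very end of the fingers, on their centre line; the grasp point (between the pads) lies 19 mm behind it; z points along the fingers, y is the line along which they close (so a half turn about z gives the same grasp; the last joint's range is limited). The gripper opens to 92 mm and grips with 3 to 60 N. Pads are 19 mm wide; open, the fingers measure 130 mm over their backs; the gripper's body (75 mm by 190 mm) begins 47 mm behind the grasp point.
Start: joints at [-0.103, 0.434, 0.025, 1.573, -0.012, 1.134, -0.075], TCP at [0.625, -0, 0.227] pointing down, gripper open.
Joint ranges: [-2.62, 2.62], [-0.44, 2.09], [-1.27, 1.32], [0.08, 2.57], [-1.32, 4.46], [0.12, 2], [-2.74, 2.74]. Speed limits (rad/s): [2.22, 2.22, 3.01, 3.01, 3.14, 3.14, 3.14].

### API

Orientations are given as a rotation vector (axis times angle).
In Python, from cell import arm gives the robot as it stands.
- The arm moves only by the tool carry_out, never from a script. Its argument "commands" is a list of rows, each a list of 7 numbers: the opening, from 0 (shut) to 1 (fully open), then the shift along the tool's x, y, z each as a share of 0.025 m, from -1 to 1, then the turn, a rotation vector about the tool's x, y, z each as a share of 0.1 rad, from -1 to 1. A call has 1 to 8 rows; each row shifts and turns the commanded pose from where the row before left it, along the tool's axes as they then stand; what a row does not reach is not made up. A row lasts 1/10 s, in which the tool goes at most 50 mm and 8.59 degrees, less where a joint would pass 70% of its speed; a pose out of reach is approached as far as the arm can. A call with a number of a shift or a turn outside -1 to 1 is refused whole. A call with a gripper value outside its range is refused whole. The fingers move at their own pace and stop on an object; "squeeze" is the grip in N (left out, the last holds). Time passes only in rows, so rows that do not move let the fingers close. It gives the time, the measured TCP pose, the force, the opening and the grip force at its end, in the units of the state.
- arm.observe(): the state, without advancing time (a new reading comes with each control period).
- arm.get_image(name): name is "scene" or "side" or "wrist"; returns a dict with "pixels" (384x512x3 uint8, red, green, blue), "range_z" (384x512 float32, m along the optical axis (not along the pixel's ray), 0 where there is no reading), "mtx" (3x3 intrinsics, pixels), "k1" (the pictures are not rectified: a ray, as slopes to the right and down, at radius r is drawn at 1 + k1 r^2 times it, then the intrinsics apply), "R" (3x3) and "t" (3): a world point X has camera coordinates R X + t; the wrist camera has in their place "tool_from_camera" (4x4, takes a point from camera to tool coordinates, whose origin is the TCP and whose axes are the flange's). Camera axes: x right, y down, z forward; pixel columns grow to the right and rows downward; lengths in m; the calibration is good to about 2 mm. A picture is of the moment at which its call begins: read the wrist's pose just before it.
- arm.sign_off(): hands the job in; it is judged then, once.
The state is a dict: "clock": time; "joints": joint angles; "dq": joint speeds; "joint_efforts": joint torques, N m; "position": TCP position; "ee_rot": TCP orientation; "force": force on the tool from outside, world axes, zero at the start; "ft_torque": the same for the moment, N m; "width": opening from 0.0 (shut) to 1.0 (fully open); "gripper_force": force on a finger pad.
Only numpy, scipy, OpenCV 4.12 (cv2) and the standard library are available. Lean on these libraries where they do the work, as an engineer would, in place of code of your own. Each camera call takes 0.05 s, during which the arm holds its last target. There are 200 camera calls.

## Working session

There is one attempt and no reset: what is moved stays moved. The work goes in short steps, Python scripts to look and compute and a tool call to move; the robot and the scene stay as the last step left them, time stands still between calls to the robot, and variables do not carry over. Pictures are saved under pics/ and viewed, at most 10 in all, crops included, and the job is handed in when it is done.

Besides the shell and the picture viewer there is one more tool, called after ">>>" as name(argument=value, ...) on one line, values as JSON. carry_out: Moves the arm, as the interface text tells. Shift numbers are shares of 0.025 m and turn numbers shares of 0.1 rad, none past 1 either way. Its arguments: {"type":"object","properties":{"commands":{"type":"array"},"squeeze":{"type":"number"}},"required":["commands"]}

```bash
mkdir -p pics; ls; python3 - <<'E'
from cell import arm
import cv2,numpy as np,pickle
s=arm.observe();print({k:np.round(v,3).tolist() for k,v in s.items()})
d={}
for n in("scene","side","wrist"):
    d[n]=arm.get_image(n);cv2.imwrite(f"pics/{n}0.png",cv2.resize(d[n]["pixels"][...,::-1],(768,576)))
    print(n,{k:np.round(v,3).tolist() for k,v in d[n].items() if k not in("pixels","range_z")})
pickle.dump(d,open("d0.pkl","wb"))
E
```

```text
pics
{'clock': 0.0, 'joints': [-0.103, 0.435, 0.025, 1.574, -0.012, 1.134, -0.075], 'dq': [0.0, -0.002, 0.0, 0.001, 0.0, 0.001, 0.001], 'joint_efforts': [0.0, -66.785, 0.985, -31.446, -0.061, 0.043, 0.0], 'position': [0.624, -0.0, 0.226], 'ee_rot': [-2.221, -2.221, 0.002], 'force': [1.175, -0.202, -0.252], 'ft_torque': [0.017, -0.01, 0.029], 'gripper_force': 0.0, 'width': 0.996}
scene {'mtx': [[490.53, 0.0, 254.211], [0.0, 490.53, 186.193], [0.0, 0.0, 1.0]], 'k1': -0.119, 'R': [[0.746, -0.666, 0.01], [-0.538, -0.612, -0.579], [0.392, 0.427, -0.815]], 't': [-0.397, 0.347, 1.678]}
side {'mtx': [[416.609, 0.0, 262.287], [0.0, 416.609, 196.082], [0.0, 0.0, 1.0]], 'k1': -0.138, 'R': [[-0.972, -0.236, -0.005], [-0.11, 0.474, -0.874], [0.208, -0.849, -0.486]], 't': [0.527, 0.176, 1.224]}
wrist {'mtx': [[298.17, 0.0, 254.357], [0.0, 298.17, 191.884], [0.0, 0.0, 1.0]], 'k1': -0.04, 'tool_from_camera': [[-0.001, -0.967, -0.254, 0.067], [1.0, -0.001, -0.001, -0.001], [0.0, -0.254, 0.967, -0.158], [0.0, 0.0, 0.0, 1.0]]}
```

View pics/scene0.png

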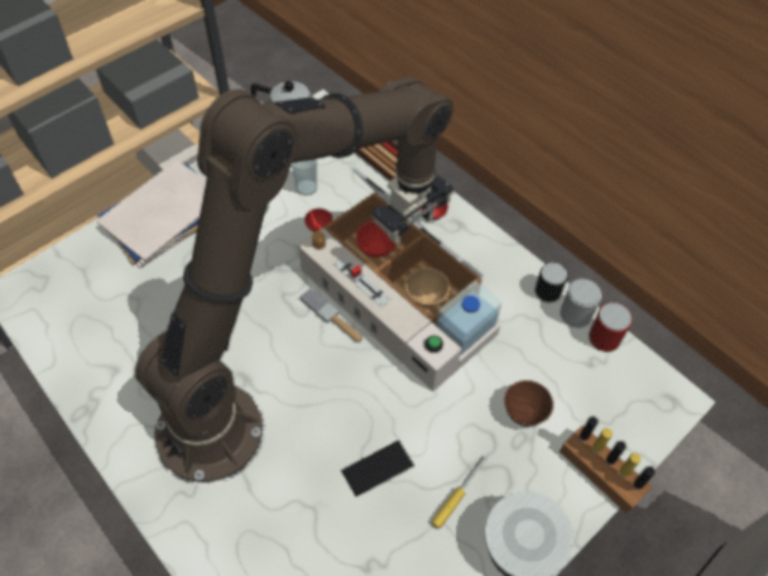

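View pics/side0.png

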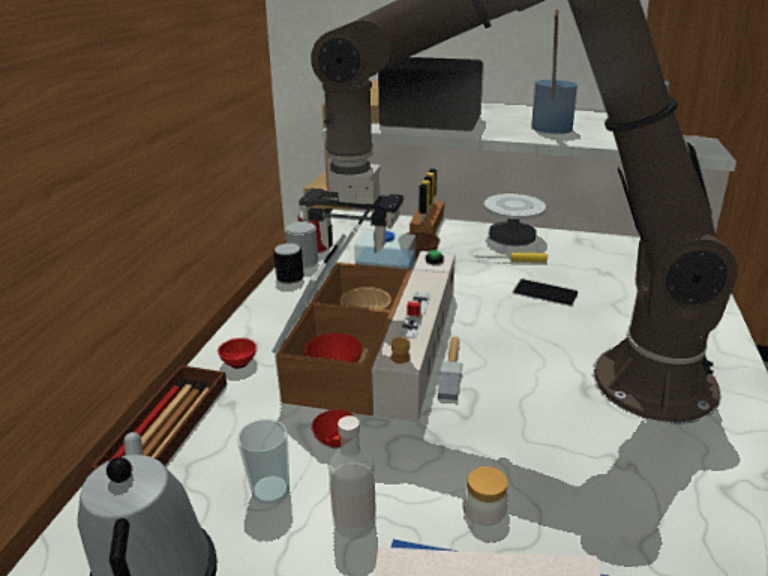

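The scene view shows the glossy red bowl in the left (+y) bay at (375,240) and the bare bowl in the right bay at (427,285). The red grip is at (356,271), the green button at (433,343), and the blue cap at (470,303). In the side view both lids stand open, with their edges around (320,270).

```bash
cat > h.py <<'E'
import numpy as np,cv2,pickle
from scipy.spatial.transform import Rotation as Ro
def cloud(im,pose=None):
    h,w=im["range_z"].shape;u,v=np.meshgrid(np.arange(w),np.arange(h))
    K=im["mtx"];D=np.array([im["k1"],0,0,0.])
    xy=cv2.undistortPoints(np.stack([u,v],-1).reshape(-1,1,2).astype(float),K,D).reshape(h,w,2)
    z=im["range_z"][...,None];P=np.concatenate([xy*z,z],-1)
    if "R" in im: return (P-im["t"])@im["R"]
    T=im["tool_from_camera"];P=P@T[:3,:3].T+T[:3,3]
    return P@Ro.from_rotvec(pose["ee_rot"]).as_matrix().T+pose["position"]
def mask(im,c):
    hsv=cv2.cvtColor(im["pixels"],cv2.COLOR_RGB2HSV);H,S,V=[hsv[...,i].astype(int) for i in range(3)]
    s=(S>120)&(V>50)
    return s&{"red":(H<8)|(H>172),"green":(H>50)&(H<90),"blue":(H>105)&(H<130)}[c]&(im["range_z"]>0)
E
python3 - <<'E'
from h import *
from cell import arm
d=pickle.load(open("d0.pkl","rb"));s=arm.observe()
for n in d:
    P=cloud(d[n],s)
    for c in("green","blue","red"):
        k,l,st,ce=cv2.connectedComponentsWithStats(mask(d[n],c).astype(np.uint8))
        for i in range(1,k):
            if st[i,4]>=12:
                q=P[l==i];top=q[q[:,2]>np.percentile(q[:,2],95)-.006]
                print(n,c,st[i,4],(ce[i]*1.5).round(),np.round(np.median(top,0),4),"zmax",q[:,2].max().round(3),q.min(0).round(3),q.max(0).round(3))
cv2.imwrite("pics/w0.png",cv2.resize(d["wrist"]["pixels"][...,::-1],(768,576)))
E
```

```text
scene green 38 [433. 341.] [ 0.4951 -0.2204  0.1301] zmax 0.136 [ 0.482 -0.231  0.118] [ 0.504 -0.207  0.136]
scene blue 97 [470. 303.] [ 0.6105 -0.2187  0.168 ] zmax 0.174 [ 0.592 -0.237  0.158] [ 0.631 -0.195  0.174]
scene red 51 [390. 148.] [ 0.4876 -0.0483  0.6316] zmax 0.632 [ 0.483 -0.05   0.004] [0.929 0.424 0.632]
scene red 55 [439. 210.] [ 0.6795 -0.0354  0.295 ] zmax 0.3 [ 0.672 -0.037 -0.004] [0.875 0.139 0.3  ]
scene red 176 [317. 219.] [0.5766 0.3249 0.0322] zmax 0.048 [ 0.534  0.266 -0.003] [0.609 0.34  0.048]
scene red 429 [373. 240.] [0.6087 0.1248 0.071 ] zmax 0.077 [0.572 0.067 0.008] [0.688 0.219 0.077]
scene red 30 [355. 270.] [0.4832 0.0437 0.1458] zmax 0.148 [0.474 0.034 0.117] [0.5   0.066 0.148]
scene red 275 [605. 336.] [ 0.8467 -0.4646  0.0962] zmax 0.104 [ 0.836 -0.49   0.005] [ 0.88  -0.422  0.104]
side green 36 [434. 254.] [ 0.4974 -0.2121  0.1316] zmax 0.135 [ 0.484 -0.425  0.043] [ 0.54  -0.201  0.135]
side blue 32 [388. 236.] [ 0.6034 -0.2094  0.1673] zmax 0.17 [ 0.594 -0.235  0.16 ] [ 0.617 -0.19   0.17 ]
side blue 99 [411. 545.] [0.3934 0.5201 0.0367
[... 353 characters left out ...]
4]
side red 362 [237. 351.] [0.8367 0.1381 0.0366] zmax 0.042 [0.8   0.088 0.005] [0.882 0.17  0.042]
side red 187 [156. 409.] [0.9169 0.325  0.017 ] zmax 0.02 [0.909 0.247 0.008] [0.931 0.39  0.02 ]
side red 387 [328. 426.] [0.5837 0.2843 0.037 ] zmax 0.185 [ 0.504  0.225 -0.   ] [0.612 0.475 0.185]
side red 47 [118. 452.] [0.7439 0.6219 0.2144] zmax 0.215 [0.741 0.421 0.009] [0.931 0.627 0.215]
wrist red 4221 [349.  79.] [0.5879 0.1252 0.072 ] zmax 0.279 [0.574 0.074 0.012] [0.625 0.175 0.279]
wrist red 4172 [677.  89.] [0.8551 0.1319 0.0367] zmax 0.04 [0.802 0.088 0.004] [0.881 0.166 0.04 ]
wrist red 637 [143. 213.] [0.4921 0.0459 0.1451] zmax 0.147 [0.478 0.039 0.123] [0.504 0.052 0.147]
```

View pics/wrist0.png

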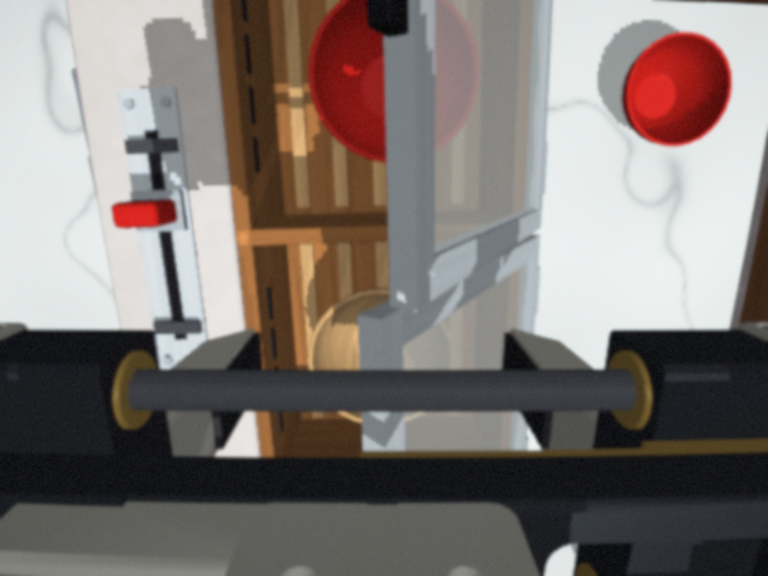

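The wrist view looks straight down, with image up = +y and image right = +x. The grip is at (145,213), about the middle of its slide, and the left lid's front frame bar runs at u≈405, with the black lip at (388,15).

```bash
python3 - <<'E'
from h import *
from cell import arm
d=pickle.load(open("d0.pkl","rb"));s=arm.observe()
# box pose: deck rectangle from all views
from scipy.optimize import least_squares
for n in d:
    P=cloud(d[n],s).reshape(-1,3);hsv=cv2.cvtColor(d[n]["pixels"],cv2.COLOR_RGB2HSV).reshape(-1,3)
    g=(abs(P[:,2]-.110)<.005)&(P[:,0]>.40)&(P[:,0]<.56)&(abs(P[:,1])<.32)&(hsv[:,1]<60)
    q=P[g]; r=cv2.minAreaRect(q[:,:2].astype(np.float32))
    # front edge line: min x per y bin
    b=np.arange(-.28,.2,.02);e=[(y+.01,np.percentile(q[(q[:,1]>y)&(q[:,1]<y+.02),0],[2,98])) for y in b if ((q[:,1]>y)&(q[:,1]<y+.02)).sum()>15]
    print(n,g.sum(),np.round(np.median(q[:,2]),4),r, q[:,1].min(),q[:,1].max())
    if len(e)>3:
        Y=np.array([a for a,_ in e]);E=np.array([c for _,c in e]);print(" front",np.polyfit(Y,E[:,0],1).round(4)," back",np.polyfit(Y,E[:,1],1).round(4))
yaw=.018;c,sn=np.cos(yaw),np.sin(yaw);R=np.array([[c,-sn],[sn,c]])
o=np.array([.495,-.216])-R@[-.09,-.246];print("origin guess",o)
for n in d:
    P=cloud(d[n],s).reshape(-1,3);B=np.c_[(P[:,:2]-o)@R,P[:,2]]
    for nm,sg in(("L",1),("R",-1)):
        y=B[:,1]*sg
        m=(y>.004)&(y<.19)&(B[:,0]>0)&(B[:,0]<.145)&(B[:,2]>.125)&(B[:,2]<.30)
        ang=np.arctan2(B[m,2]-.111,.1325-B[m,0]);rad=np.hypot(B[m,2]-.111,.1325-B[m,0])
        k=rad>.06;h,e=np.histogram(ang[k],bins=np.arange(.5,1.4,.05));print(n,nm,m.sum(),h)
        if k.sum(): 
            j=h.argmax();kk=k&(abs(ang-e[j]-.025)<.06);print("  ang",np.median(ang[kk]).round(3),"r max",np.percentile(rad[kk],98).round(3))
E
```

```text
scene 2015 0.1095 ((0.4944315552711487, -0.025939419865608215), (0.10194176435470581, 0.4937874376773834), 2.3455562591552734) -0.2726487120810255 0.21916434614405672
 front [-0.0268  0.4472]  back [-0.0579  0.5315]
side 1918 0.1104 ((0.5016559958457947, -0.019619956612586975), (0.10728514939546585, 0.4909090995788574), 1.5708622932434082) -0.26602427149263097 0.22532202885783384
 front [-0.0267  0.4492]  back [-0.0431  0.5336]
wrist 19397 0.1108 ((0.4906688332557678, 0.01769348978996277), (0.08614230155944824, 0.29257452487945557), 1.3907561302185059) -0.1277902064517849 0.16295538917462662
 front [-0.2337  0.4707]  back [-0.0122  0.5298]
origin guess [0.58055766 0.03158006]
scene L 137 [  0   0   0   0   0   0   0   0   0   0  12 110   2   0   0   0   0]
  ang 1.065 r max 0.193
scene R 173 [ 0  0  0  0  0  0  0  0  0  0 98  1  0  4 14 16 20]
  ang 1.026 r max 0.195
side L 270 [  0   0   0   0   0   0   0   0   0   0   0 208  15   0   0   0   0]
  ang 1.08 r max 0.192
side R 231 [ 0  0  0  0  0  0  0  0  0  0 66  9  0  0 16 37 54]
  ang 1.03 r max 0.191
wrist L 18571 [    0     0     0     0     0     0     0     0     0     0     0  3059
 12894   430     0     0     0]
  ang 1.109 r max 0.189
wrist R 11370 [   0    0    0    0    0    0    0    0    0    0 1788 5225  495    0
  235  528 1321]
  ang 1.058 r max 0.181
```

>>> carry_out(commands=[[1,0,0,-1,0,0,0],[1,0,0,-1,0,0,0],[1,0,0,-1,0,0,0],[0,0,0,-1,0,0,0],[0,0,0,-1,0,0,0],[0,0,0,-1,0,0,0],[0,0,0,0,0,0,0]])

```text
clock: 0.85
position: [0.6262, -0.0, 0.3803]
ee_rot: [2.219, 2.219, 0.006]
force: [0.6, 0.1, 0.4]
width: 0.705
gripper_force: 0.0
```

>>> carry_out(commands=[[0,0.88,0.46,0,0,0,0],[0,0.88,0.46,0,0,0,0],[0,0.88,0.46,0,0,0,0],[0,0.88,0.46,0,0,0,0],[0,0.88,0.46,0,0,0,0],[0,0.88,0.46,0,0,0,0],[0,0,0,0,0,0,0]])

```text
clock: 1.55
position: [0.694, 0.1363, 0.3743]
ee_rot: [-2.214, -2.224, 0.002]
force: [-0.4, -0.1, -0.5]
width: 0.091
gripper_force: 0.0
```

```bash
python3 - <<'E'
from h import *
from cell import arm
s=arm.observe();print(s["clock"],s["position"],s["ee_rot"],s["width"])
o=np.array([.5805,.0316]);yaw=.023;c,sn=np.cos(yaw),np.sin(yaw);R=np.array([[c,-sn],[sn,c]])
d={n:arm.get_image(n) for n in("side","wrist")}
for n in d:
    P=cloud(d[n],s);B=np.concatenate([(P[...,:2]-o)@R,P[...,2:]],-1).reshape(-1,3)
    for nm,sg in(("L",1),("R",-1)):
        y=B[:,1]*sg;m=(y>.004)&(y<.19)&(B[:,0]>0)&(B[:,0]<.145)&(B[:,2]>.125)&(B[:,2]<.31)
        a=np.arctan2(B[m,2]-.111,.1325-B[m,0]);r=np.hypot(B[m,2]-.111,.1325-B[m,0]);k=(r>.1)&(r<.2)&(a<1.25)
        print(n,nm,k.sum(),np.percentile(a[k],[10,50,90]).round(3) if k.sum() else "",np.percentile(r[k],98).round(3) if k.sum() else "")
im=np.hstack([d["wrist"]["pixels"],d["side"]["pixels"]])
cv2.imwrite("pics/a.png",cv2.resize(im[...,::-1],(800,300)))
E
```

```text
1.55 [0.69401571 0.13633813 0.37429577] [-2.21391920e+00 -2.22438554e+00  1.55461280e-03] 0.09058865926549457
side L 185 [1.067 1.083 1.103] 0.192
side R 98 [1.013 1.032 1.05 ] 0.192
wrist L 7464 [1.097 1.107 1.118] 0.19
wrist R 0
```

View pics/a.png

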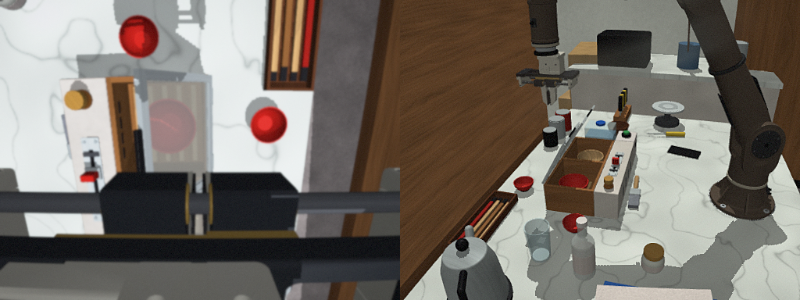

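The lid panel is clearly visible over the red bowl. The closed fingers hang behind (+x of) the lid, so I descend there.

>>> carry_out(commands=[[0,0,0,0.8,0,0,0],[0,0,0,0.8,0,0,0],[0,0,0,0.8,0,0,0],[0,0,0,0.8,0,0,0],[0,0,0,0.8,0,0,0],[0,0,0,0.8,0,0,0],[0,0,0,0,0,0,0]])

```text
clock: 2.35
position: [0.6922, 0.13, 0.2537]
ee_rot: [-2.222, -2.218, 0.008]
force: [-0.2, -1.1, -0.6]
width: 0.002
gripper_force: 0.0
```

>>> carry_out(commands=[[0,0,-0.4,0,0,0,0],[0,0,-0.4,0,0,0,0],[0,0,-0.4,0,0,0,0],[0,0,-0.2,0,0,0,0],[0,0,-0.2,0,0,0,0],[0,0,0,0,0,0,0]])

```text
clock: 2.95
position: [0.6535, 0.1322, 0.2573]
ee_rot: [2.221, 2.222, 0.001]
force: [0.5, -0.2, -0.2]
width: 0.008
gripper_force: 0.0
```

>>> carry_out(commands=[[0,0,-0.29,0.16,0,0,0],[0,0,-0.28,0.18,0,0,0],[0,0,-0.27,0.19,0,0,0],[0,0,-0.26,0.2,0,0,0]])

```text
clock: 3.35
position: [0.6259, 0.1319, 0.238]
ee_rot: [-2.222, -2.221, 0.0]
force: [0.6, -0.5, 1.5]
width: 0.002
gripper_force: 0.7
```

>>> carry_out(commands=[[0,0,-0.25,0.22,0,0,0],[0,0,-0.24,0.23,0,0,0],[0,0,-0.22,0.24,0,0,0],[0,0,-0.21,0.25,0,0,0]])

```text
clock: 3.75
position: [0.603, 0.132, 0.2145]
ee_rot: [2.221, 2.221, 0.0]
force: [0.0, -0.5, 1.2]
width: 0.004
gripper_force: 0.7
```

```bash
cat > look.py <<'E'
from h import *
from cell import arm
import sys
s=arm.observe();print(s["clock"],s["position"],s["force"])
o=np.array([.5805,.0316]);yaw=.023;c,sn=np.cos(yaw),np.sin(yaw);R=np.array([[c,-sn],[sn,c]])
d={n:arm.get_image(n) for n in("side","scene")}
for n in d:
    P=cloud(d[n],s);B=np.concatenate([(P[...,:2]-o)@R,P[...,2:]],-1).reshape(-1,3)
    for nm,y0,y1 in(("L",.14,.19),("R",-.19,-.01)):
        m=(B[:,1]>y0)&(B[:,1]<y1)&(B[:,0]>-.07)&(B[:,0]<.145)&(B[:,2]>.113)&(B[:,2]<.31)
        a=np.arctan2(B[m,2]-.111,.1325-B[m,0]);r=np.hypot(B[m,2]-.111,.1325-B[m,0]);k=(r>.1)&(r<.2)&(a<1.25)
        print(n,nm,k.sum(),np.percentile(a[k],[10,50,90]).round(3) if k.sum() else "")
if len(sys.argv)>1: cv2.imwrite(sys.argv[1],cv2.resize(np.hstack([d["side"]["pixels"][100:300,150:350],d["scene"]["pixels"][100:300,180:380]])[...,::-1],(800,400)))
E
python3 look.py pics/b.png
```

```text
3.75 [0.60303605 0.13201575 0.21447716] [ 0.03937794 -0.52965224  1.23693014]
side L 150 [0.699 0.735 0.748]
side R 9 [0.012 1.017 1.034]
scene L 17 [0.014 0.027 0.713]
scene R 153 [0.015 1.015 1.039]
```

View pics/b.png

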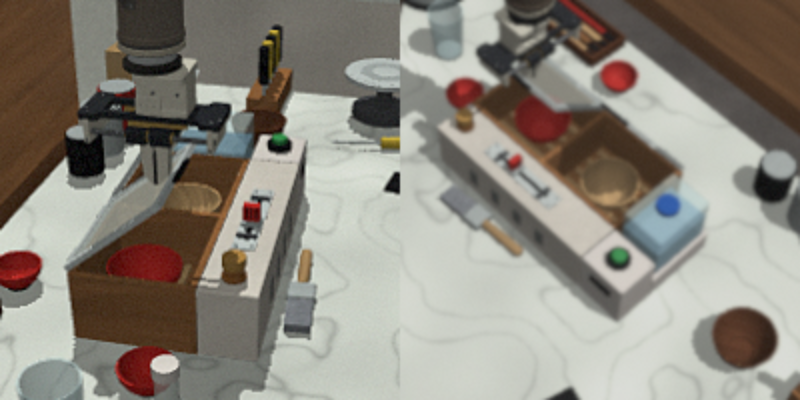

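The lid has followed the fingers down to about 0.7 rad while the right lid is still at ~1.02, so I continue along the arc.

>>> carry_out(commands=[[0,0,-0.2,0.25,0,0,0],[0,0,-0.19,0.27,0,0,0],[0,0,-0.17,0.28,0,0,0],[0,0,-0.16,0.29,0,0,0],[0,0,-0.14,0.3,0,0,0],[0,0,-0.12,0.3,0,0,0]])

```text
clock: 4.45
position: [0.5786, 0.132, 0.172]
ee_rot: [-2.221, -2.221, 0.0]
force: [-0.3, 0.1, 1.7]
width: 0.004
gripper_force: 0.6
```

>>> carry_out(commands=[[0,0,-0.1,0.25,0,0,0],[0,0,-0.06,0.25,0,0,0],[0,0,-0.04,0.25,0,0,0],[0,0,-0.02,0.25,0,0,0]])

```text
clock: 4.85
position: [0.5735, 0.132, 0.1473]
ee_rot: [2.221, 2.221, 0.0]
force: [-1.3, -0.9, 0.1]
width: 0.0
gripper_force: 0.6
```

>>> carry_out(commands=[[0,0,-0.1,0.2,0,0,0],[0,0,-0.1,0.2,0,0,0],[0,0,-0.05,0.2,0,0,0],[0,0,0,0.15,0,0,0],[0,0,0,0.15,0,0,0],[0,0,0,0,0,0,0]])

```text
clock: 5.45
position: [0.5669, 0.1319, 0.1246]
ee_rot: [-2.221, -2.221, 0.001]
force: [0.3, -0.3, 0.2]
width: 0.003
gripper_force: 0.0
```

>>> carry_out(commands=[[0,0,0,0.1,0,0,0],[0,0,0,0.1,0,0,0],[0,0,0,0,0,0,0]])

```text
clock: 5.75
position: [0.5672, 0.132, 0.12]
ee_rot: [-2.221, -2.221, 0.0]
force: [-0.3, 0.3, -0.1]
width: 0.002
gripper_force: 0.0
```

>>> carry_out(commands=[[0,0,0,0.06,0,0,0],[0,0,0,0.06,0,0,0],[0,0,0,0,0,0,0]])

```text
clock: 6.05
position: [0.5675, 0.132, 0.1191]
ee_rot: [2.221, 2.221, 0.002]
force: [-5.7, -1.7, 19.5]
width: 0.003
gripper_force: 9.8
```

```bash
python3 look.py pics/c.png
```

```text
6.05 [0.5674785  0.13201198 0.11912352] [-5.70663282 -1.70493748 19.46658269]
side L 325 [0.03  0.048 0.085]
side R 1 [0.012 0.012 0.012]
scene L 0 
scene R 155 [0.018 1.015 1.039]
```

View pics/c.png

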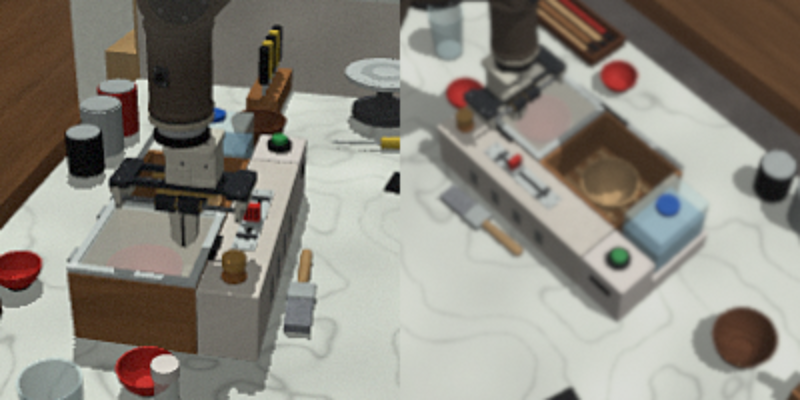

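The lid lies flat and takes 19.5 N, so it is shut; the right lid is still at ~1.02. Next I lift, back off in -x, then go to the damper's right side.

>>> carry_out(commands=[[0,0,0,-0.4,0,0,0],[0,0,0,-1,0,0,0],[0,0,0,-1,0,0,0],[0,0,-0.78,0,0,0,0],[0,0,-0.78,0,0,0,0],[0,0,-0.78,0,0,0,0],[0,0,-0.78,0,0,0,0],[0,0,0,0,0,0,0]])

```text
clock: 6.95
position: [0.4871, 0.1321, 0.1775]
ee_rot: [-2.22, -2.222, 0.001]
force: [0.4, 0.4, 0.0]
width: 0.006
gripper_force: 0.0
```

>>> carry_out(commands=[[0,-0.95,0,0,0,0,0],[0,-0.95,0,0,0,0,0],[0,-0.95,0,0,0,0,0],[0,-0.95,0,0,0,0,0],[0,-0.95,0,0,0,0,0],[0,0,0,0,0,0,0]])

```text
clock: 7.55
position: [0.49, 0.0094, 0.1775]
ee_rot: [2.226, 2.215, -0.001]
force: [1.0, 1.0, -0.6]
width: 0.005
gripper_force: 0.0
```

```bash
python3 - <<'E'
from h import *
from cell import arm
s=arm.observe();print(s["position"],s["force"]);im=arm.get_image("wrist");P=cloud(im,s)
m=mask(im,"red")&(abs(P[...,0]-.49)<.04)&(P[...,2]>.115)&(P[...,2]<.15)
q=P[m];print(len(q),q.min(0),q.max(0));t=q[q[:,2]>.14];print(t.mean(0),np.percentile(t,[3,97],axis=0))
cv2.imwrite("pics/e.png",cv2.resize(im["pixels"][...,::-1],(600,450)))
E
```

```text
[0.48995786 0.00940256 0.17747495] [ 1.01974552  1.03741241 -0.5976712 ]
811 [0.47726995 0.0334065  0.11875327] [0.5014259  0.05280888 0.14720433]
[0.48955035 0.04622337 0.14483061] [[0.47840842 0.03991044 0.14239282]
 [0.50061078 0.05220167 0.14634322]]
```

View pics/e.png

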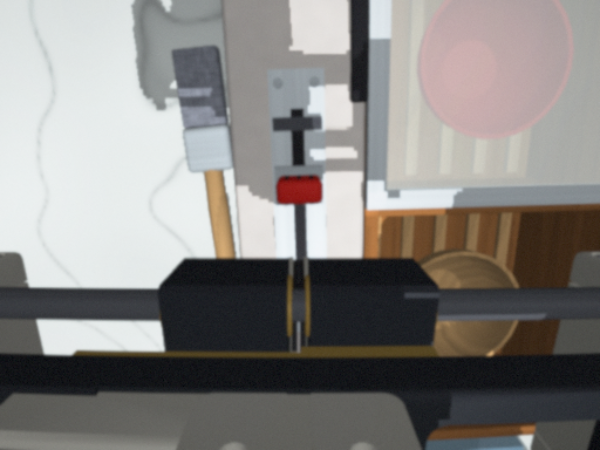

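The grip is seen at (300,190), directly ahead (+y) of the closed fingers, with the left stop bar at (297,122). I go down beside it and push.

>>> carry_out(commands=[[0,0,0,0.7,0,0,0],[0,0,0,0.7,0,0,0],[0,0,0,0.6,0,0,0],[0,0,0,0,0,0,0]])

```text
clock: 8.0
position: [0.4885, 0.0141, 0.1257]
ee_rot: [-2.219, -2.221, 0.003]
force: [-0.6, 0.2, 0.7]
width: 0.007
gripper_force: 0.0
```

>>> carry_out(commands=[[0,0.3,0,0,0,0,0],[0,0.3,0,0,0,0,0],[0,0.3,0,0,0,0,0],[0,0.3,0,0,0,0,0],[0,0.3,0,0,0,0,0],[0,0.2,0,0,0,0,0],[0,0,0,0,0,0,0]])

```text
clock: 8.7
position: [0.4894, 0.0543, 0.1276]
ee_rot: [2.221, 2.219, -0.002]
force: [-1.6, -9.3, 6.9]
width: 0.002
gripper_force: 4.7
```

>>> carry_out(commands=[[0,0.08,0,0,0,0,0],[0,0.06,0,0,0,0,0],[0,0,0,0,0,0,0]])

```text
clock: 9.0
position: [0.4893, 0.0546, 0.1276]
ee_rot: [2.223, 2.215, -0.006]
force: [-0.9, -18.7, 10.4]
width: 0.006
gripper_force: 9.7
```

>>> carry_out(commands=[[0,-0.5,0,0,0,0,0],[0,-0.8,0,0,0,0,0],[0,0,0,-1,0,0,0],[0,0,0,-1,0,0,0],[0,0,0,0,0,0,0]])

```text
clock: 9.5
position: [0.4913, 0.0276, 0.1801]
ee_rot: [2.219, 2.22, 0.008]
force: [1.1, 0.2, -0.1]
width: 0.002
gripper_force: 0.0
```

```bash
python3 - <<'E'
from h import *
from cell import arm
s=arm.observe();print(s["position"],s["force"]);im=arm.get_image("wrist");P=cloud(im,s)
m=mask(im,"red")&(abs(P[...,0]-.49)<.04)&(P[...,2]>.115)&(P[...,2]<.15)
q=P[m];t=q[q[:,2]>.14];print(t.mean(0),np.percentile(t,[3,97],axis=0))
for n in("scene","wrist"):
    im2=arm.get_image(n) if n=="scene" else im
    Q=cloud(im2,s);g=mask(im2,"green")&(Q[...,2]>.1)&(Q[...,2]<.15);print(n,g.sum(),np.median(Q[g],0) if g.any() else "")
cv2.imwrite("pics/f.png",cv2.resize(im["pixels"][...,::-1],(600,450)))
E
python3 look.py
```

```text
[0.49125671 0.0276356  0.18009455] [ 1.05968332  0.16532791 -0.1350157 ]
[0.48889563 0.0724271  0.14491001] [[0.4779191  0.06581416 0.14296222]
 [0.50000127 0.0785663  0.14636942]]
scene 38 [ 0.49231305 -0.22178389  0.13174377]
wrist 0 
9.6 [0.48959189 0.0274036  0.17754797] [ 0.61943586 -0.44105797  1.24090761]
side L 314 [0.033 0.047 0.083]
side R 81 [1.009 1.027 1.046]
scene L 52 [0.021 0.038 0.082]
scene R 156 [0.013 1.014 1.039]
```

View pics/f.png

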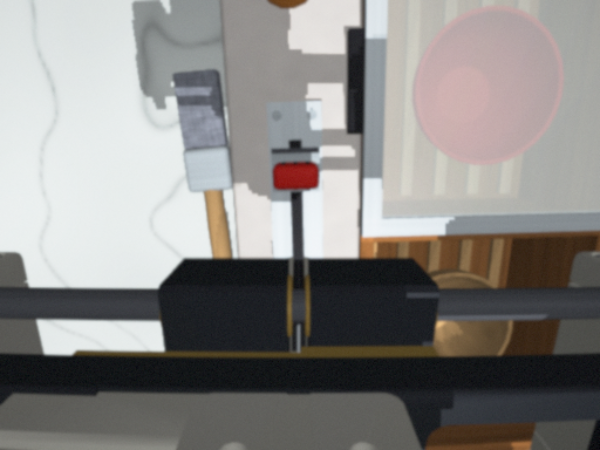

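The grip now touches the left stop (grip at (296,176), stop bar at (296,150)), and the left lid is flat over the red bowl. On to the button, slightly overshooting so the wrist camera sees it.

>>> carry_out(commands=[[0,-1,0,0,0,0,0],[0,-1,0,0,0,0,0],[0,-1,0,0,0,0,0],[0,-1,0,0,0,0,0],[0,-1,0,0,0,0,0],[0,-1,0,0,0,0,0],[0,0,0,0,0,0,0]])

```text
clock: 10.4
position: [0.4884, -0.1268, 0.1763]
ee_rot: [-2.227, -2.216, 0.003]
force: [0.1, 0.3, -0.8]
width: 0.005
gripper_force: 0.0
```

>>> carry_out(commands=[[0,-1,0,0,0,0,0],[0,-1,0,0,0,0,0],[0,-1,0,0,0,0,0],[0,-1,0,0,0,0,0],[0,-1,0,0,0,0,0],[0,-1,0,0,0,0,0],[0,0,0,0,0,0,0]])

```text
clock: 11.1
position: [0.4884, -0.2762, 0.1763]
ee_rot: [-2.226, -2.217, 0.003]
force: [0.1, -0.4, -1.2]
width: 0.003
gripper_force: 0.0
```

```bash
python3 - <<'E'
from h import *
from cell import arm
s=arm.observe();print(s["position"],s["force"]);im=arm.get_image("wrist");P=cloud(im,s)
g=mask(im,"green")&(P[...,2]>.1)&(P[...,2]<.15);q=P[g];print(g.sum(),np.median(q,0),np.percentile(q,[2,98],axis=0))
c=(np.percentile(q[:,:2],2,axis=0)+np.percentile(q[:,:2],98,axis=0))/2
rr=np.hypot(*(np.moveaxis(P[...,:2]-c,-1,0)))
for a in np.arange(0,.03,.002):
    m=(rr>=a)&(rr<a+.002)&(P[...,2]>.1)&(P[...,2]<.15);print(round(a,3),m.sum(),np.percentile(P[m][:,2],[5,50,95]).round(4) if m.any() else "")
E
```

```text
[ 0.48837935 -0.27621848  0.17633291] [ 0.11562738 -0.40761884 -1.21013772]
1375 [ 0.49670047 -0.21878986  0.1320737 ] [[ 0.48406497 -0.23220017  0.12214538]
 [ 0.50892025 -0.20648497  0.13356375]]
0.0 29 [0.1309 0.1321 0.1333]
0.002 84 [0.1311 0.1324 0.1334]
0.004 149 [0.1313 0.1323 0.1334]
0.006 198 [0.1313 0.1323 0.1334]
0.008 258 [0.1313 0.1324 0.1335]
0.01 307 [0.1311 0.1323 0.1331]
0.012 293 [0.1225 0.1312 0.1325]
0.014 345 [0.1213 0.1223 0.1235]
0.016 447 [0.1214 0.1224 0.1234]
0.018 497 [0.1212 0.1224 0.1234]
0.02 388 [0.1198 0.1218 0.123 ]
0.022 372 [0.1094 0.1104 0.1115]
0.024 584 [0.1093 0.1104 0.1115]
0.026 631 [0.1092 0.1103 0.1115]
0.028 680 [0.1092 0.1104 0.1114]
```

The ring around the button is 4 mm below its fully pressed height, so the fingertips fit.

>>> carry_out(commands=[[0,0.76,0.11,0,0,0,0],[0,0.76,0.11,0,0,0,0],[0,0.76,0.11,0,0,0,0],[0,0,0,0.7,0,0,0],[0,0,0,0.7,0,0,0],[0,0,0,0,0,0,0]])

```text
clock: 11.75
position: [0.4961, -0.2136, 0.1399]
ee_rot: [-2.216, -2.221, 0.002]
force: [0.4, -0.4, 0.6]
width: 0.006
gripper_force: 0.0
```

>>> carry_out(commands=[[0,0,0,0.12,0,0,0],[0,0,0,0.12,0,0,0],[0,0,0,0.12,0,0,0],[0,0,0,0.08,0,0,0],[0,0,0,0,0,0,0]])

```text
clock: 12.25
position: [0.4977, -0.2163, 0.1314]
ee_rot: [2.221, 2.221, 0.001]
force: [0.0, -0.9, 2.1]
width: 0.006
gripper_force: 0.9
```

>>> carry_out(commands=[[0,0,0,0.1,0,0,0],[0,0,0,0.1,0,0,0],[0,0,0,0.04,0,0,0],[0,0,0,0,0,0,0]])

```text
clock: 12.65
position: [0.4978, -0.2163, 0.1262]
ee_rot: [2.221, 2.221, 0.001]
force: [-2.3, 2.6, 12.1]
width: 0.006
gripper_force: 6.6
```

>>> carry_out(commands=[[0,0,0,0.03,0,0,0],[0,0,0,0,0,0,0]])

```text
clock: 12.85
position: [0.4979, -0.2163, 0.126]
ee_rot: [2.221, 2.22, 0.001]
force: [-4.8, 3.1, 19.8]
width: 0.006
gripper_force: 10.1
```

>>> carry_out(commands=[[0,0,0,-0.4,0,0,0],[0,0,0,-1,0,0,0],[0,0,0,-1,0,0,0],[0,0,0,-1,0,0,0],[0,0,0,0,0,0,0],[0,0,0,0,0,0,0]])

```text
clock: 13.45
position: [0.4975, -0.2164, 0.2096]
ee_rot: [2.221, 2.221, 0.0]
force: [0.2, -0.8, -1.0]
width: 0.011
gripper_force: 0.0
```

```bash
python3 look.py pics/g.png; python3 - <<'E'
from h import *
from cell import arm
s=arm.observe();im=arm.get_image("side");P=cloud(im)
m=mask(im,"red")&(abs(P[...,0]-.49)<.03)&(P[...,2]>.14)&(P[...,2]<.15);print("grip",np.median(P[m],0))
m=mask(im,"green")&(abs(P[...,0]-.49)<.04)&(P[...,2]>.12);print("button",P[m][:,2].max() if m.any() else None)
E
```

```text
13.45 [ 0.49752836 -0.21635131  0.20955436] [ 0.20376001 -0.7624371  -0.96719044]
side L 323 [0.031 0.048 0.081]
side R 72 [1.009 1.029 1.046]
scene L 48 [0.017 0.036 0.064]
scene R 34 [0.011 0.016 0.031]
grip [0.48913917 0.07711242 0.14398662]
button 0.13374392890093334
```

View pics/g.png

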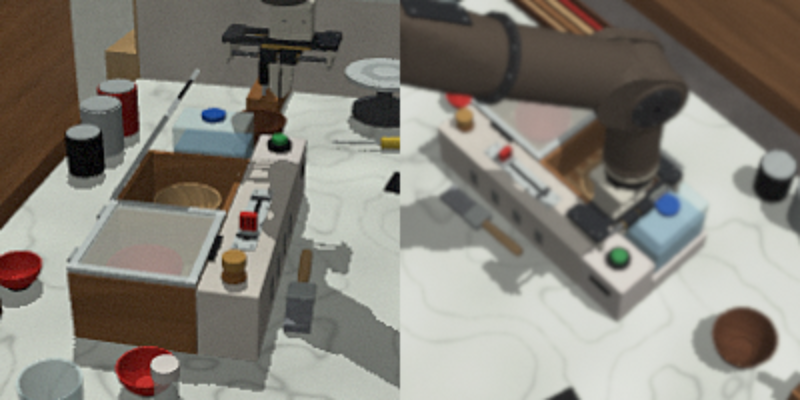

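The left lid is shut, the right lid is still open, the grip is at the left stop, and the button has sprung back up.

```bash
python3 -c "
from cell import arm
print(arm.sign_off())"
```

```text
the job is handed in; nothing more can be done
None
```

I lowered the left lid shut over the red bowl, pushed the damper to its left stop, then pressed and released the start button; the right lid is still open, neither bowl was touched, and the job is handed in at about 13.5 s.

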